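Pop the check weight and trap it on the chute

TASK

A small brass check weight for the kitchen scale lies in the nest of the ejector stand. Press the red plunger fully down with one finger so that the weight pops up out of its nest, and trap it on the sloping chute with the other finger before it rolls off the open lower end; do not pinch or lift the weight, and leave the other things where they are. Finish while holding: the plunger still pressed down and the weight lying still on the chute against the other finger.

Things in the scene. Friction and masses are not known exactly. Their poses are not given: they have to be found in the camera images.
- stand: Ejector stand, fixed: wooden base 84 x 165 x 10 mm with an aluminium chute. Origin on the table, mid-width; x across the chute, +y downhill, z up. Along y: plunger axis -50 mm, on a block 34 mm high (-74 to -33); nest back wall -33 to -29 (41 mm high); nest to -7.5; then the chute to its open end at +80. All handled from above by two fingers in line with y.
- chute (a point): Middle of the chute floor at y = +20 mm in the stand's frame, 28.6 mm high; axes as the stand's. The floor is flat and falls 14 degrees towards +y, from 35.4 mm high at the nest's lip to 13.6 mm at the open end. 50 mm wide between cheeks that stand only 5 mm above it. The weight rolls from nest to open end in about 0.4 s, so the trapping finger must be waiting there beforehand.
- nest (a point): Centre of the weight in the nest at the start, y = -16.5 mm, 42 mm high, fixed to the stand. Two fingers 55 to 70 mm apart, along the stand's y and centred about over this point, stand over plunger and chute, clear of the weight. With tips at 37 mm (plunger fully down) the chute finger is about 6 mm above the chute floor, below the middle of the weight that rolls against it.
- weight: Brass check weight with two dark rings: cylinder 22 mm across, 46 mm long, 110 to 180 g, loose. Origin at its centre, x along its length (across the chute). At the start its top is 53 mm high and it lies 7 mm deep behind the chute's lip. A plate under it rises as far as the plunger is pressed; after about 7 mm the weight rolls over the lip and down the chute.
- plunger (a joint): Travel of the red plunger in m: 0 = up, 0.010 = fully down (hard stop). It must be about 7 mm down for the weight to pop. A spring returns it: about 3 to 5 N to start, 7 to 9 N fully down.
- plunger_top (a point): Centre of the top of the red plunger cap, a round cap 30 mm in diameter; 47 mm above the table when up, 37 mm when fully pressed. Moves with it.
- chute_end (a point): Middle of the open lower edge of the chute floor, 13.6 mm above the table, fixed to the stand.
- timer: Bystander: white kitchen timer with a red knob, 66 mm in diameter, 46 mm high, loose. Origin at the centre of its underside.
- honey_jar: Bystander: honey jar with a gold lid, 77 mm in diameter, 120 mm high, loose. Origin at the centre of its underside.
- scraper: Bystander: orange dough scraper, 34 x 60 x 10 mm, loose, lying flat. Origin at the centre of its underside.
Mind the look-alikes: they are no part of the job. There is more than one size of the weight; the one meant has the size given above.

How it is judged:
On the way, in this order (a step that is already met when the one before it is completed fails the run):
1. the plunger is pressed while the weight still lies in its nest (value of joint plunger above 0.004 m and y of weight in the frame of stand below -0.008 m).
2. with the plunger down, the popped weight lies still on the chute against a finger (value of joint plunger above 0.006 m and y of weight in the frame of stand between -0.008 and 0.072 m and z of weight in the frame of stand between 0.022 and 0.062 m and linear speed of weight below 0.02 m/s and contact force between the fingers and weight above 0.08 N), for 0.3 s.
At the end, for the whole second after the job is handed in: The plunger is held more than 6 mm down; the weight is out of the nest (centre at least 8.5 mm downhill of where it lay, and 8 mm or more short of the open end), lies on the chute (centre 22 to 62 mm above the table), is still (under 20 mm/s) and presses against a finger with more than 0.08 N (all of step 2); the arm keeps its last pose, push and grip.
It fails at once if the weight runs off the open end of the chute or falls off the stand (y of weight in the frame of stand above 0.085 m or z of weight in the frame of stand below 0.016 m).
It fails at once if the weight is lifted off the stand (z of weight in the frame of stand above 0.068 m).
It fails at once if the weight is pinched or squeezed (over 15 N) (contact force between the fingers and weight above 15 N).
It fails at once if a bystander is moved by more than 15 mm (distance of any of timer, honey_jar, scraper from where it was at the start of the episode above 0.015 m).
It also fails if it takes over 32 s, if anything falls off the work surface, if the arm or the gripper's body presses on something with over 40 N, if the wrist force passes 120 N, or if a joint passes its speed limit or range.

ROBOT

A 6-joint arm with a two-finger parallel gripper is mounted at the origin on a cart in front of the work surface, level with it; the furniture and walls round the work are solid. World frame = base frame: x ahead of the robot, y to its left, z up, the work surface at z = 0. Lengths are in m, angles in rad, forces in N, time in s.
With the tool pointing down it reaches from about 0.425 to 0.95 m from the base axis. Payload 3.5 kg.
Tool frame: the origin (TCP) lies between the finger pads; the fingertips stand 22 mm ahead of it and the grasp point (between the pads) lies 3 mm ahead of it (ctrl.nose_length is the z of the fingertips in the tool frame, in m); z points along the fingers, y is the line along which they close (so a half turn about z gives the same grasp; the last joint's range is limited). The gripper opens to 85 mm and grips with 20 to 120 N. Pads are 22 mm wide; open, the fingers measure 114 mm over their backs; the gripper's body (76 mm by 85 mm) begins 54 mm behind the grasp point. The pads swing forward as they close: fully open they stand 13 mm farther back than shut.
Start: joints at [1.098, 0.286, 1.577, -0, 1.279, -0.15], TCP at [0.214, 0.64, 0.253] pointing down, gripper open.
Joint ranges: [-2.77, 2.77], [-0.9, 2.22], [0.21, 2.48], [-1.53, 4.67], [0.24, 2.81], [-2.84, 2.84]. Speed limits (rad/s): [2.79, 2.79, 3.14, 3.14, 3.14, 3.14].

INTERFACE

Orientations are given as a unit quaternion [x, y, z, w].
In Python, from plant import ctrl gives the robot as it stands. The module is installed in compiled form; this text tells all that it offers.
- The arm moves only by the tool send_rows, never from a script. Its argument "rows" is text: rows parted by semicolons, each of 7 numbers parted by spaces: the turn, a rotation vector about the tool's x, y, z in shares of 45 degrees (1.0 is 45 degrees), then the shift along the tool's x, y, z in fractions of the full range, 1 being 50 cm, then the opening, from -1 (shut) to 1 (fully open). A call has 1 to 8 rows; each row is the pose to reach, as a shift and turn from the pose commanded when the call began, along the tool's axes at that moment; what a row does not reach only later rows make up. A row lasts 1/8 s, in which the tool goes at most 62.5 mm and 10.7 degrees, less where a joint would pass 70% of its speed; a pose out of reach is approached as far as the arm can. A call with a gripper value outside its range is refused whole. The fingers move at their own pace and stop on an object; "grip_force" is the grip in N (left out, the last holds). Time passes only in rows, so rows that repeat a pose let the fingers close. It gives the time, the measured TCP pose, the force, the opening and the grip force at its end, in the units of the state.
- ctrl.get_state(): the state, without advancing time (a new reading comes with each control period).
- ctrl.read_camera(name): name is "scene" or "top" or "wrist"; returns a dict with "color" (480x640x3 uint8, red, green, blue), "fx", "fy", "cx", "cy" (pixels), "extrinsics" (4x4, takes a point from world to camera coordinates). Camera axes: x right, y down, z forward; pixel columns grow to the right and rows downward; lengths in m; the calibration is good to about 2 mm. A picture is of the moment at which its call begins. There is no depth.
- ctrl.sign_off(): hands the job in; it is judged then, once.
Trained networks look in a picture, given as the dict that the camera call returned (one of the last four; its "shot" number tells which), for a name from the list of things; names that differ only in an ending like _2 or _b are one class to them, and where a whole thing is asked for, a point or a joint stands for the part that bears it (a point fixed in the world has none). Each returns a list of dicts, best first, with "p" (0 to 1); they miss things now and then, are a little off and sometimes report something else, mostly with a low value. They report only what shows in the picture. A call takes as long as a camera call. They do not tell look-alikes from the thing itself.
- ctrl.look_for(picture, target): "position" ([x, y, z] in m, in the coordinates of the camera as it stood for that picture, good to about 4 mm: the middle of the surface that is visible of it).
The state is a dict: "time": time; "qpos": joint angles; "dq": joint speeds; "joint_efforts": joint torques, N m; "eef_pos": TCP position; "tcp_rot": TCP orientation; "contact_force": force on the tool from outside, world axes, zero at the start; "wrist_torque": the same for the moment, N m; "opening": opening from 0.0 (shut) to 1.0 (fully open); "finger_force": force on a finger pad.
Only numpy, scipy, OpenCV 4.12 (cv2) and the standard library are available. Lean on these libraries where they do the work, as an engineer would, in place of code of your own. Each camera call takes 0.05 s, during which the arm holds its last target. There are 200 camera calls.

## Working session

There is one attempt and no reset: what is moved stays moved. The work goes in short steps, Python scripts to look and compute and a tool call to move; the robot and the scene stay as the last step left them, time stands still between calls to the robot, and variables do not carry over. Pictures are saved under pics/ and viewed, at most 10 in all, crops included, and the job is handed in when it is done.

Besides the shell and the picture viewer there is one more tool, called after "Emit:" by a JSON object that holds its "op" and its "data", one argument or row to a line. send_rows: Moves the arm, as the interface text tells. Its arguments: {"type":"object","properties":{"rows":{"type":"string"},"grip_force":{"type":"number"}},"required":["rows"]}

```bash
mkdir -p pics; cat > h.py <<'E'
import numpy as np, cv2
from plant import ctrl
def world(p,pt):
    E=np.array(p["extrinsics"]); return E[:3,:3].T@(np.array(pt)-E[:3,3])
def proj(p,w):
    E=np.array(p["extrinsics"]); c=E[:3,:3]@np.array(w)+E[:3,3]
    return np.array([p["fx"]*c[0]/c[2]+p["cx"],p["fy"]*c[1]/c[2]+p["cy"]])
def back(p,uv,z):
    E=np.array(p["extrinsics"]);R=E[:3,:3];o=-R.T@E[:3,3]
    d=R.T@np.array([(uv[0]-p["cx"])/p["fx"],(uv[1]-p["cy"])/p["fy"],1]); return o+d*(z-o[2])/d[2]
def save(p,n): cv2.imwrite("pics/"+n,p["color"][:,:,::-1])
E
python3 - <<'E'
from h import *
s=ctrl.get_state(); print(s["time"],s["eef_pos"],s["tcp_rot"],ctrl.nose_length)
for c in ["top","scene"]:
    p=ctrl.read_camera(c); save(p,c+"0.png")
    for t in ["stand","weight","plunger","timer","honey_jar","scraper"]:
        for d in ctrl.look_for(p,t)[:4]:
            w=world(p,d["position"]); print(c,t,round(d["p"],2),w.round(3),proj(p,w).round())
E
```

```text
0.0 [0.21380194 0.63959947 0.25192463] [ 1.60699881e-01  9.87002580e-01 -1.14720583e-03 -3.72390994e-04] 0.022
top stand 0.59 [0.507 0.093 0.027] [286. 270.]
top weight 0.82 [0.503 0.068 0.055] [302. 273.]
top weight 0.71 [ 0.482 -0.073  0.032] [393. 287.]
top weight 0.53 [ 0.594 -0.045  0.014] [375. 216.]
top plunger 0.75 [0.5   0.039 0.051] [321. 275.]
top timer 0.6 [0.38  0.147 0.027] [250. 352.]
top honey_jar 0.81 [0.649 0.074 0.117] [297. 170.]
top honey_jar 0.19 [0.506 0.093 0.023] [286. 271.]
top scraper 0.82 [0.381 0.063 0.01 ] [305. 350.]
scene stand 0.58 [0.48  0.055 0.024] [263. 282.]
scene stand 0.3 [0.367 0.136 0.024] [173. 309.]
scene weight 0.77 [ 0.471 -0.077  0.03 ] [337. 312.]
scene weight 0.7 [0.628 0.056 0.084] [311. 203.]
scene weight 0.66 [ 0.584 -0.048  0.011] [354. 271.]
scene weight 0.55 [0.495 0.068 0.05 ] [261. 261.]
scene timer 0.59 [0.365 0.137 0.029] [170. 307.]
scene timer 0.15 [0.488 0.032 0.048] [278. 272.]
```

```bash
python3 - <<'E'
import cv2
a=cv2.imread("pics/top0.png"); c=a[220:320,230:345]; cv2.imwrite("pics/top0c.png",cv2.resize(c,None,fx=5.5,fy=5.5,interpolation=cv2.INTER_CUBIC))
E
```

```text
(no output)
```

View pics/top0.png

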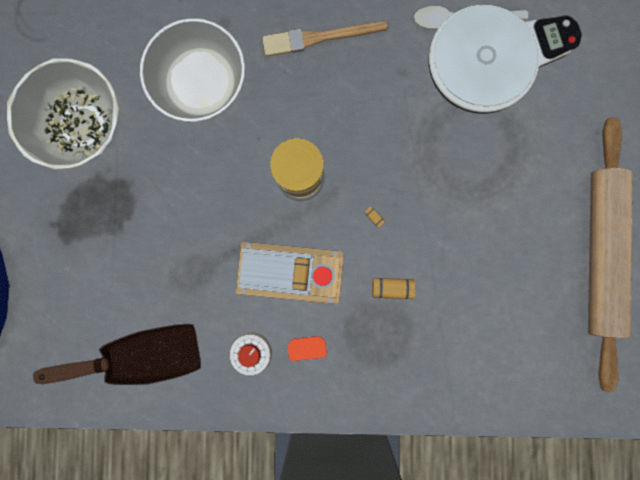

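View pics/top0c.png

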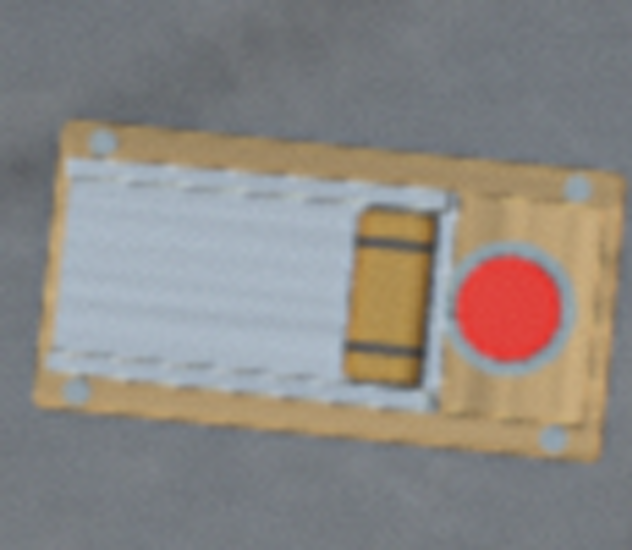

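The top view shows the stand around (290,272), with its chute open towards the left (world +y) and the plunger at (322,275). Three things could be taken for the weight:
- the one in the nest at (302,273)
- a large one at (393,287)
- a small one at (375,216)

The one in the nest fits the description, and the crop confirms it: two dark rings, lying across the chute behind the lip.

```bash
cat >> h.py <<'E'
from scipy.spatial.transform import Rotation as R
E
python3 - <<'E'
from h import *
p=ctrl.read_camera("top")
f=lambda u,v,z: back(p,(230+u/5.5,220+v/5.5),z)
cs=[f(*c,.01) for c in [(65,122),(625,172),(600,462),(35,405)]]
ce=np.mean(cs,0); yd=(cs[0]+cs[3]-cs[1]-cs[2])/2; L=np.linalg.norm(yd)
print("len",L,"wid",np.linalg.norm(cs[0]-cs[3]),np.linalg.norm(cs[1]-cs[2]),"centre",ce)
yd=yd/L; print("ydir",yd)
pl=f(508,308,.047); we=f(390,295,.052)
wt=f(520-12,308,.047)
for n,q in [("pl",pl),("we",we)]: print(n,q.round(4),"along from base centre",(q-ce)@yd)
print("pl->we",(we-pl)@yd)
nest=np.mean([pl+yd*.0335,ce+yd*-.0165],0)
print("nest",pl+yd*.0335,ce+yd*-.0165)
s=ctrl.get_state(); T=R.from_quat(s["tcp_rot"]); M=T.as_matrix(); print(M.round(3), s["opening"])
ty=M[:,1]; a=np.degrees(np.arctan2(yd[1],yd[0])-np.arctan2(ty[1],ty[0])); print("world yaw needed",a,"tool z turn",-a, s["qpos"])
print("shift to nest in tool axes(mm)",M.T@(nest-s["eef_pos"])*1000)
E
```

```text
len 0.16343303059003467 wid 0.08218223581154234 0.08366248036405718 centre [0.50257373 0.08812742 0.01      ]
ydir [0.08210484 0.9966237  0.        ]
pl [0.4982 0.0364 0.047 ] along from base centre -0.05191837163129359
we [0.5014 0.0689 0.052 ] along from base centre -0.019293172885993408
pl->we 0.032625198745300184
nest [0.50094482 0.06978084 0.047     ] [0.501219   0.07168313 0.01      ]
[[-0.948  0.317  0.   ]
 [ 0.317  0.948  0.   ]
 [-0.     0.    -1.   ]] 0.9982029013800731
world yaw needed 13.783613603535485 tool z turn -13.783613603535485 [ 1.09802475e+00  2.86253539e-01  1.57670040e+00 -1.17275118e-05
  1.27862190e+00 -1.50001383e-01]
shift to nest in tool axes(mm) [-452.79490641 -448.96495081  224.85511312]
```

Units first: shifts go in shares of 50 cm and turns go in shares of 45 degrees. So -452 mm is -0.904, -447 mm is -0.894, -13.8 degrees is -0.3067.

Emit:
{"op": "send_rows", "data": {
  "rows": "0 0 -0.3067 -0.904 -0.894 0 0.5;0 0 -0.3067 -0.904 -0.894 0 0.5;0 0 -0.3067 -0.904 -0.894 0 0.5;0 0 -0.3067 -0.904 -0.894 0 0.5;0 0 -0.3067 -0.904 -0.894 0.1 0.5;0 0 -0.3067 -0.904 -0.894 0.16 0.5;0 0 -0.3067 -0.904 -0.894 0.16 0.5;0 0 -0.3067 -0.904 -0.894 0.16 0.5"
}}

```text
time: 1.75
eef_pos: [0.4382, 0.1966, 0.2048]
tcp_rot: [0.041, 0.999, 0.0, 0.001]
contact_force: [1.6, 0.9, 0.1]
opening: 0.749
finger_force: 0.0
```

Emit:
{"op": "send_rows", "data": {
  "rows": "0 0 0 0 0 0 0.5;0 0 0 0 0 0 0.5"
}}

```text
time: 2.0
eef_pos: [0.4375, 0.1985, 0.2049]
tcp_rot: [0.041, 0.999, 0.0, 0.0]
contact_force: [-0.0, 0.5, 0.7]
opening: 0.755
finger_force: 0.0
```

```bash
cat > m.py <<'E'
from h import *
s=ctrl.get_state(); M=R.from_quat(s["tcp_rot"]).as_matrix(); ty=M[:,1]
print(s["time"],s["eef_pos"].round(4) if hasattr(s["eef_pos"],'round') else s["eef_pos"],M.round(3),s["opening"],s["contact_force"])
yd=np.array([.0821,.9966,0]); tgt=np.array([.5012,.0722,.1])
a=np.degrees(np.arctan2(yd[1],yd[0])-np.arctan2(ty[1],ty[0])); print("tool z turn",-a,"shift",(M.T@(tgt-s["eef_pos"])*1000).round(1))
E
python3 - <<'E'
exec(open("m.py").read())
p=ctrl.read_camera("wrist"); save(p,"wrist1.png")
for t in ["weight","plunger","stand"]:
    for d in ctrl.look_for(p,t)[:3]:
        w=world(p,d["position"]); print(t,round(d["p"],2),w.round(4),proj(p,w).round())
for n,w in [("nest",(.501,.0707,.053)),("pl",(.4982,.0374,.047)),("end",(.5091,.1678,.0136))]: print(n,proj(p,w).round())
E
```

```text
2.0 [0.4375 0.1985 0.2049] [[-0.997  0.083  0.   ]
 [ 0.083  0.997  0.001]
 [-0.     0.001 -1.   ]] 0.7546747322067475 [-0.00486278  0.513056    0.72292518]
tool z turn -0.042052592726065624 shift [ -73.9 -120.6  104.8]
weight 0.82 [0.4974 0.0722 0.0513] [168. 317.]
weight 0.59 [ 0.4816 -0.0558  0.0237] [ 34. 297.]
plunger 0.88 [0.4953 0.0411 0.0471] [133. 316.]
plunger 0.37 [0.4845 0.0963 0.0208] [205. 286.]
stand 0.58 [0.4829 0.096  0.0271] [203. 287.]
nest [167. 322.]
pl [129. 319.]
end [289. 301.]
```

Scaled: -120.5 mm is -0.241, -74 mm is -0.148.

Emit:
{"op": "send_rows", "data": {
  "rows": "0 0 0 -0.148 -0.241 0 0.5;0 0 0 -0.148 -0.241 0.08 0.5;0 0 0 -0.148 -0.241 0.13 0.5;0 0 0 -0.148 -0.241 0.13 0.5;0 0 0 -0.148 -0.241 0.13 0.5"
}}

```text
time: 2.82
eef_pos: [0.5015, 0.0734, 0.1405]
tcp_rot: [0.04, 0.999, 0.0, 0.0]
contact_force: [-1.1, 1.6, 0.7]
opening: 0.752
finger_force: 0.0
```

```bash
python3 - <<'E'
exec(open("m.py").read())
p=ctrl.read_camera("wrist"); save(p,"wrist2.png")
for t in ["weight","plunger"]:
    for d in ctrl.look_for(p,t)[:2]:
        w=world(p,d["position"]); print(t,round(d["p"],2),w.round(4),proj(p,w).round())
for n,w in [("nest",(.501,.0707,.053)),("pl",(.4982,.0374,.047)),("end",(.5091,.1678,.0136)),("tip+",s["eef_pos"]+M@np.array([0,.032,.022])),("tip-",s["eef_pos"]+M@np.array([0,-.032,.022]))]: print(n,proj(p,w).round())
p=ctrl.read_camera("scene"); save(p,"s2.png")
E
```

```text
2.825 [0.5015 0.0734 0.1405] [[-0.997  0.08   0.001]
 [ 0.08   0.997  0.   ]
 [-0.001  0.    -1.   ]] 0.7519389218545485 [-1.05185452  1.59001644  0.66373748]
tool z turn 0.10103855944089374 shift [ 0.3 -1.3 40.5]
weight 0.92 [ 0.4859 -0.0705  0.0301] [ 93. 246.]
weight 0.9 [0.502  0.0708 0.0505] [312. 263.]
plunger 0.67 [0.4959 0.0383 0.0449] [258. 255.]
plunger 0.2 [0.6254 0.071  0.0304] [326. 409.]
nest [311. 263.]
pl [256. 259.]
end [452. 244.]
tip+ [391. 315.]
tip- [241. 315.]
```

View pics/wrist2.png

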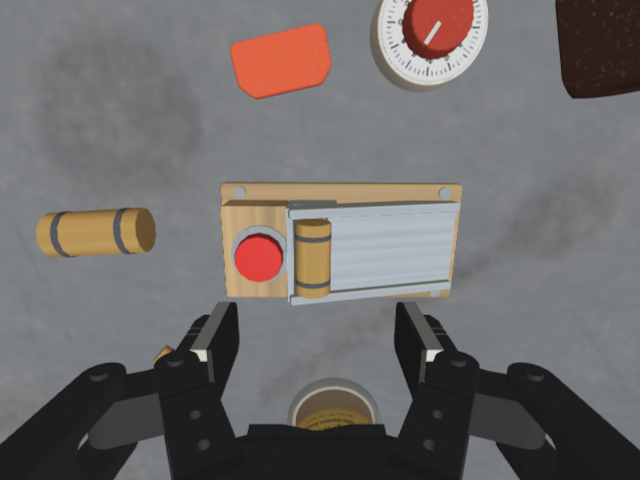

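The wrist view agrees with the plan: plunger at (258,256), weight at (312,258), and the fingers line up with the chute. Next I descend to just above the plunger.

Scaled: 60 mm is 0.12, 50 mm is 0.1.

Emit:
{"op": "send_rows", "data": {
  "rows": "0 0 0 0 0 0.06 0.5;0 0 0 0 0 0.1 0.5;0 0 0 0 0 0.12 0.5;0 0 0 0 0 0.12 0.5;0 0 0 0 0 0.12 0.5"
}}

```text
time: 3.65
eef_pos: [0.5022, 0.0723, 0.0807]
tcp_rot: [0.041, 0.999, -0.0, 0.001]
contact_force: [0.6, -1.0, -0.1]
opening: 0.749
finger_force: 0.0
```

```bash
python3 - <<'E'
exec(open("m.py").read())
p=ctrl.read_camera("scene"); c=p["color"][200:340,190:350,::-1]
cv2.imwrite("pics/s3.png",cv2.resize(c,None,fx=4,fy=4,interpolation=cv2.INTER_CUBIC))
E
```

```text
3.65 [0.5022 0.0723 0.0807] [[-0.997  0.082  0.002]
 [ 0.082  0.997 -0.   ]
 [-0.002  0.    -1.   ]] 0.749350593260769 [ 0.61813451 -1.01396806 -0.05018864]
tool z turn 0.027697785439849926 shift [  0.9  -0.2 -19.3]
```

View pics/s3.png

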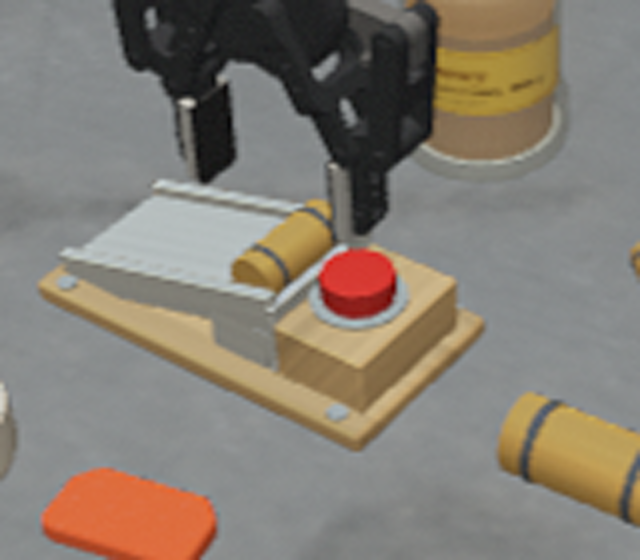

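The scene view shows the right finger above the red cap (crop 357,265), the left finger over the chute and the weight still in its nest. I'll feel for contact with the cap.

Scaled: 10 mm is 0.02, 5 mm is 0.01.

Emit:
{"op": "send_rows", "data": {
  "rows": "0 0 0 0 0 0.01 0.5;0 0 0 0 0 0.02 0.5;0 0 0 0 0 0.02 0.5"
}}

```text
time: 4.08
eef_pos: [0.5008, 0.0722, 0.0689]
tcp_rot: [0.041, 0.999, 0.0, -0.001]
contact_force: [1.1, 0.5, 0.2]
opening: 0.751
finger_force: 0.0
```

Scaled: 4 mm is 0.008, 2 mm is 0.004.

Emit:
{"op": "send_rows", "data": {
  "rows": "0 0 0 0 0 0.004 0.5;0 0 0 0 0 0.008 0.5;0 0 0 0 0 0.008 0.5"
}}

```text
time: 4.45
eef_pos: [0.5012, 0.0722, 0.0654]
tcp_rot: [0.041, 0.999, 0.0, -0.0]
contact_force: [0.3, -0.2, 0.2]
opening: 0.744
finger_force: 0.0
```

Scaled: 4 mm is 0.008, 2 mm is 0.004.

Emit:
{"op": "send_rows", "data": {
  "rows": "0 0 0 0 0 0.004 0.5;0 0 0 0 0 0.008 0.5;0 0 0 0 0 0.008 0.5"
}}

```text
time: 4.82
eef_pos: [0.5015, 0.0722, 0.0621]
tcp_rot: [0.041, 0.999, -0.0, -0.0]
contact_force: [-2.2, 0.6, 5.1]
opening: 0.75
finger_force: 2.4
```

Scaled: 2 mm is 0.004, 1 mm is 0.002.

Emit:
{"op": "send_rows", "data": {
  "rows": "0 0 0 0 0 0.002 0.5;0 0 0 0 0 0.004 0.5;0 0 0 0 0 0.004 0.5"
}}

```text
time: 5.2
eef_pos: [0.5016, 0.0722, 0.0602]
tcp_rot: [0.041, 0.999, -0.0, 0.0]
contact_force: [-2.3, 0.2, 5.7]
opening: 0.753
finger_force: 2.7
```

Scaled: 7 mm is 0.014, 6 mm is 0.012.

Emit:
{"op": "send_rows", "data": {
  "rows": "0 0 0 0 0 0.004 0.5;0 0 0 0 0 0.008 0.5;0 0 0 0 0 0.012 0.5;0 0 0 0 0 0.014 0.5;0 0 0 0 0 0.014 0.5;0 0 0 0 0 0.014 0.5;0 0 0 0 0 0.014 0.5"
}}

```text
time: 6.08
eef_pos: [0.5015, 0.0722, 0.0535]
tcp_rot: [0.041, 0.999, -0.0, -0.0]
contact_force: [-4.1, 0.6, 6.9]
opening: 0.75
finger_force: 3.9
```

```bash
python3 - <<'E'
exec(open("m.py").read()); print(s["finger_force"])
p=ctrl.read_camera("scene"); c=p["color"][200:340,190:350,::-1]
cv2.imwrite("pics/s4.png",cv2.resize(c,None,fx=4,fy=4,interpolation=cv2.INTER_CUBIC))
for d in ctrl.look_for(p,"weight"): w=world(p,d["position"]); print(round(d["p"],2),w.round(4))
E
```

```text
6.075 [0.5015 0.0722 0.0535] [[-0.997  0.082 -0.   ]
 [ 0.082  0.997 -0.   ]
 [ 0.    -0.    -1.   ]] 0.7504895629870503 [-4.07099218  0.59838053  6.92981893]
tool z turn 0.013919203057411483 shift [  0.3  -0.1 -46.5]
3.928331937349867
0.94 [0.4942 0.0902 0.0502]
0.73 [ 0.4688 -0.0778  0.0297]
0.66 [ 0.5861 -0.0502  0.0105]
```

View pics/s4.png

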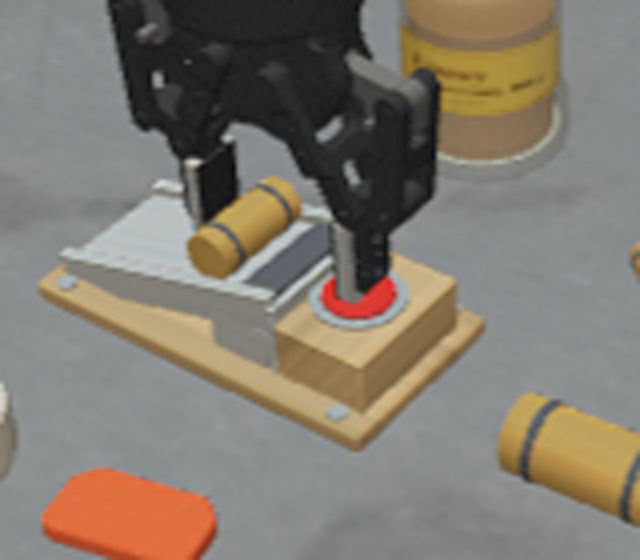

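The weight has popped. It now lies on the chute against the left finger (crop 245,228), and the cap is nearly flush. I'll press the last bit to the stop and hold.

Scaled: 2 mm is 0.004, 1 mm is 0.002.

Emit:
{"op": "send_rows", "data": {
  "rows": "0 0 0 0 0 0.002 0.5;0 0 0 0 0 0.004 0.5;0 0 0 0 0 0.004 0.5;0 0 0 0 0 0.004 0.5;0 0 0 0 0 0.004 0.5;0 0 0 0 0 0.004 0.5;0 0 0 0 0 0.004 0.5;0 0 0 0 0 0.004 0.5"
}}

```text
time: 7.18
eef_pos: [0.5017, 0.0724, 0.0528]
tcp_rot: [0.041, 0.999, -0.0, -0.001]
contact_force: [-7.0, 0.9, 15.2]
opening: 0.747
finger_force: 8.6
```

```bash
python3 - <<'E'
exec(open("m.py").read()); print(s["finger_force"])
for i in range(2):
    p=ctrl.read_camera("scene")
    d=ctrl.look_for(p,"weight")[0]; print(round(d["p"],2),world(p,d["position"]).round(4))
c=p["color"][200:340,190:350,::-1]
cv2.imwrite("pics/s5.png",cv2.resize(c,None,fx=4,fy=4,interpolation=cv2.INTER_CUBIC))
E
```

```text
7.175 [0.5017 0.0724 0.0528] [[-0.997  0.082 -0.001]
 [ 0.082  0.997  0.   ]
 [ 0.001 -0.    -1.   ]] 0.7474137401202549 [-7.04053255  0.90286303 15.24212332]
tool z turn 0.003015537949172427 shift [  0.5  -0.2 -47.2]
8.628308601910248
0.75 [0.4936 0.0907 0.0495]
0.93 [ 0.4713 -0.0784  0.0251]
```

View pics/s5.png

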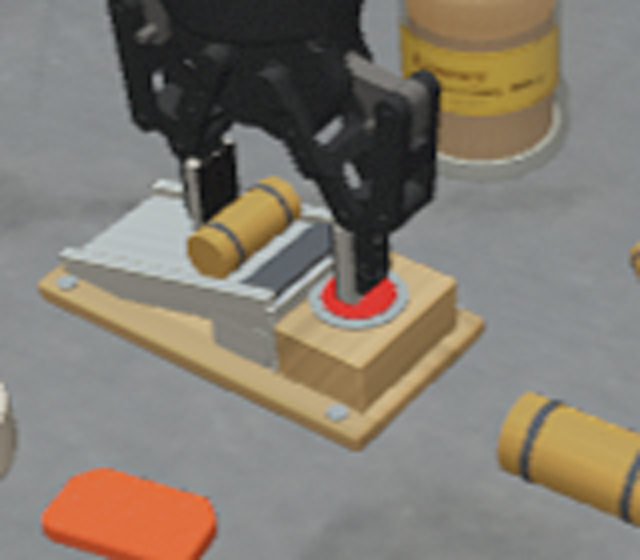

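The plunger is at its stop (force up to 15 N) and the weight lies unmoved against the chute finger, so I'm handing in.

```bash
python3 -c "
from plant import ctrl
print(ctrl.sign_off())"
```

```text
the job is handed in; nothing more can be done
None
```

I handed the job in with the plunger held down at its stop and the weight lying still on the chute against the other finger; the sign-off call did not report a verdict.

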